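# Pop open the powder tester's sample port

### The arm

A 6-joint arm with a two-finger parallel gripper is mounted at the origin on a cart in front of the work surface, level with it; the furniture and walls round the work are solid. World frame = base frame: x ahead of the robot, y to its left, z up, the work surface at z = 0. Lengths are in m, angles in rad, forces in N, time in s.
With the tool pointing down it reaches from about 0.3 to 0.85 m from the base axis. Payload 4.2 kg.
Tool frame: the origin (TCP) lies between the finger pads; the fingertips stand 11 mm ahead of it and the grasp point (between the pads) lies 8 mm behind it (manip.nose_length is the distance from the TCP to the fingertips, in m); z points along the fingers, y is the line along which they close (so a half turn about z gives the same grasp; the last joint's range is limited). The gripper opens to 91 mm and grips with 3 to 60 N. Pads are 32 mm wide; open, the fingers measure 118 mm over their backs; the gripper's body (76 mm by 178 mm) begins 60 mm behind the grasp point.
Start: joints at [-1.122, 0.32, 1.565, -0, 1.257, -0.02], TCP at [0.26, -0.513, 0.225] pointing down, gripper open.
Joint ranges: [-3.11, 3.11], [-0.84, 2.01], [0.21, 2.61], [-1.34, 4.49], [0.05, 2.63], [-2.56, 2.56]. Speed limits (rad/s): [2.57, 2.57, 3.14, 3.14, 3.14, 3.14].

### API

Orientations are given as a unit quaternion [w, x, y, z].
In Python, from rig import manip gives the robot as it stands.
- The arm moves only by the tool carry_out, never from a script. Its argument "motion" is a list of rows, each a list of 3 entries, a list of its own where there are three numbers: the shift along the tool's x, y, z in mm, then the turn, a rotation vector about the tool's x, y, z in degrees, then the opening in per cent of the stroke, from 0 (shut) to 100 (fully open). A call has exactly 10 rows; each row is the pose to reach, as a shift and turn from the pose commanded when the call began, along the tool's axes at that moment; what a row does not reach only later rows make up. A row lasts 1/10 s, in which the tool goes at most 50 mm and 8.59 degrees, less where a joint would pass 70% of its speed; a pose out of reach is approached as far as the arm can. A call with a gripper value outside its range is refused whole. The fingers move at their own pace and stop on an object; the grip force is fixed at half the most. Time passes only in rows, so rows that repeat a pose let the fingers close, or fill a call up. It gives the time, the measured TCP pose, the force, the opening and the grip force at its end, in the units of the state.
- manip.state(): the state, without advancing time (a new reading comes with each control period).
- manip.snapshot(name): name is "scene" or "top" or "wrist"; returns the picture (384x512x3 uint8, red, green, blue); there is no depth.
- manip.get_calibration(name): a dict with "K" (3x3 intrinsics, pixels), "pose" (4x4, takes a point from camera to world coordinates). Camera axes: x right, y up, looking along -z (the intrinsics and any distortion apply to the point x, -y, -z); pixel columns grow to the right and rows downward; lengths in m; the calibration is good to about 2 mm. The wrist camera is an equidistant fisheye: a pixel r from the principal point sees the ray r / f radians off the axis. A picture is of the moment at which its call begins: read the wrist's pose just before it. get_calibration takes no time and is no camera call; for the wrist camera it gives the pose at the moment of the call.
- manip.finish_job(): hands the job in; it is judged then, once.
The state is a dict: "time": time; "qpos": joint angles; "qvel": joint speeds; "effort": joint torques, N m; "eef_pos": TCP position; "orientation": TCP orientation; "contact_force": force on the tool from outside, world axes, zero at the start; "wrist_torque": the same for the moment, N m; "gripper_width": finger opening in m; "grip_force": force on a finger pad.
Only numpy, scipy, OpenCV 4.12 (cv2) and the standard library are available. Lean on these libraries where they do the work, as an engineer would, in place of code of your own. Each camera call takes 0.05 s, during which the arm holds its last target. There are 200 camera calls.

### The job

Open the sample port of the powder tester (the small white instrument whose hatch carries the round window) without grasping anything. Press its hatch down near the free edge to trip its push latch, take the fingers right away so that the hatch pops up, and watch for about two seconds that it stays up by itself; then push the raised hatch with the fingertips until it has swung all the way back to its stop, and leave it there. Leave the label printer's ribbed hatch shut and do not disturb the jar, the label roll or the bottle.

Things in the scene. Friction and masses are not known exactly. Their poses are not given: they have to be found in the camera images.
- tester_hatch (a joint): hatch angle (rad) about its hinge: 0 shut and latched, negative pressed in, about 1.0 after the pop, 1.75 fully open at its stop. Push latch: pressing in to -0.05 or beyond (3 to 4 mm, under 4 N near the free edge) trips it; -0.08 is a hard stop. When let go, a sprung kicker lifts the hatch to 1.0 in about 1 s. Friction hinge: beyond 1.0 it stays where left; under 1 N at the edge swings it.
- tester_kicker (a joint): angle (rad) of the sprung kicker under the tester's hatch, about the same hinge: 0 = caught by the latch (hatch shut), 1.0 = released, at its upper stop, where it stays. Short steel arm with a cross roller, reaching 31 mm from the hinge, so at 1.0 its tip stands 26 mm above the hinge and blocks fingers pushed in lower than that.
- printer_hatch (a joint): angle (rad) of the label printer's hatch; same hatch and latch as the tester's, to be left shut (0)
- tester_press (a point): where to press: on the top face of the tester's hatch, middle line, 17 mm in from the free edge, 68 mm from the hinge axis; moves with the hatch. Axes: x from free edge to hinge, y along the hinge, z out of the top. Hatch: grey plate 85 (hinge to free edge) x 88 wide x 6 mm, top 79 mm above the worktop when shut (9 mm above the deck), with a 52 mm round steel-rimmed window.
- tester_edge (a point): middle of the free edge of the tester's hatch, half-way through its 6 mm thickness; the side that faces the robot. Moves with the hatch. At 1.0 rad it stands 73 mm above the hinge axis; upright (1.57) 85 mm. Pushing level away from the robot with the fingertips about 50 mm above the hinge axis swings it back; much lower, the gripper's body may meet the edge.
- tester_hinge (a point): fixed point in the middle of the tester's hinge axis, at the instrument's far side, 73 mm above the worktop, level with the shut hatch's underside. Its x axis is level and points from the free edge side to the hinge side; y runs along the hinge. The hatch opens upward and away from the robot about this axis.
- tester: powder tester: white plastic instrument 152 x 130 x 70 mm (x, y, z), fixed to the worktop, hatch on top, dark display and three keys on its front (-x) face. Origin: centre of its underside. The well under the hatch is 35 mm deep.
- printer: label printer: white plastic instrument of the same size and build, fixed to the worktop, with a hatch that has five cross ribs and no window, and a paper slot on its front face. Origin: centre of its underside. The two instruments may stand either way round.
- white_jar: white lidded jar, 62 mm across, 58 mm high, loose; origin at the centre of its underside
- label_roll: roll of labels, 70 mm across, 36 mm high, loose, lying flat; origin at the centre of its underside
- brown_bottle: brown glass bottle with black cap, 40 mm across, 86 mm high, loose; origin at the centre of its underside

How it is judged:
By the outcome, as a careful person would: the job done as asked, in the order asked, and still so for the second after the job is handed in, with the robot touching nothing.
It also fails if it takes over 45 s, if anything falls off the work surface, if the arm or the gripper's body presses on something with over 40 N, if the wrist force passes 120 N, or if a joint passes its speed limit or range.

## Working session

There is one attempt and no reset: what is moved stays moved. The work goes in short steps, Python scripts to look and compute and a tool call to move; the robot and the scene stay as the last step left them, time stands still between calls to the robot, and variables do not carry over. Pictures are saved under pics/ and viewed, at most 10 in all, crops included, and the job is handed in when it is done.

Besides the shell and the picture viewer there is one more tool, called after "Call:" in YAML: its name, and indented under it one key for each argument. carry_out: Moves the arm, as the interface text tells. Its arguments: {"type":"object","properties":{"motion":{"type":"array","items":{"type":"array"}}},"required":["motion"]}

```bash
mkdir -p pics
python3 - <<'E'
from rig import manip
import cv2
for n in ("top","scene"):
    cv2.imwrite(f"pics/{n}0.png",cv2.resize(manip.snapshot(n)[:,:,::-1],(800,600),interpolation=cv2.INTER_CUBIC))
    c=manip.get_calibration(n);print(n,c["K"],c["pose"],c.keys())
s=manip.state();print(s["time"],s["eef_pos"],s["orientation"],manip.nose_length)
E
```

```text
top [[443.23709589   0.         255.84448925]
 [  0.         443.23709589 190.5528239 ]
 [  0.           0.           1.        ]] [[ 2.09808728e-03  9.94715824e-01 -1.02645152e-01  3.30328228e-01]
 [-9.99997076e-01  1.96355337e-03 -1.41169386e-03 -1.57305578e-02]
 [-1.20268499e-03  1.02647814e-01  9.94717035e-01  1.61151829e+00]
 [ 0.00000000e+00  0.00000000e+00  0.00000000e+00  1.00000000e+00]] dict_keys(['K', 'pose'])
scene [[413.79678668   0.         251.36585019]
 [  0.         413.79678668 185.93262362]
 [  0.           0.           1.        ]] [[-0.41955025  0.61117385 -0.67115133 -0.35317698]
 [-0.907695   -0.27578468  0.31627931  0.40847612]
 [ 0.00820839  0.74189577  0.67046498  0.91780355]
 [ 0.          0.          0.          1.        ]] dict_keys(['K', 'pose'])
0.1 [ 0.25960888 -0.51258635  0.22419557] [-7.72238708e-04  9.72655968e-01  2.32249311e-01 -1.71989505e-04] 0.011
```

View pics/top0.png

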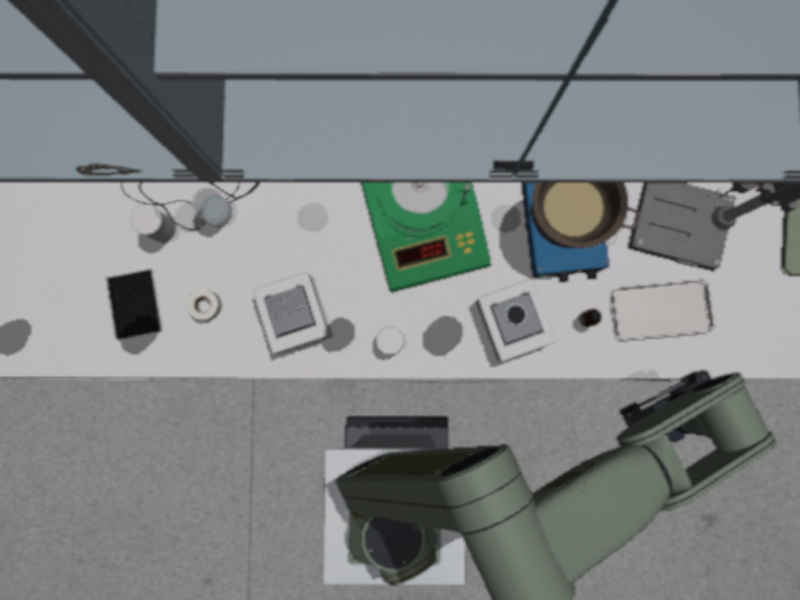

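View pics/scene0.png

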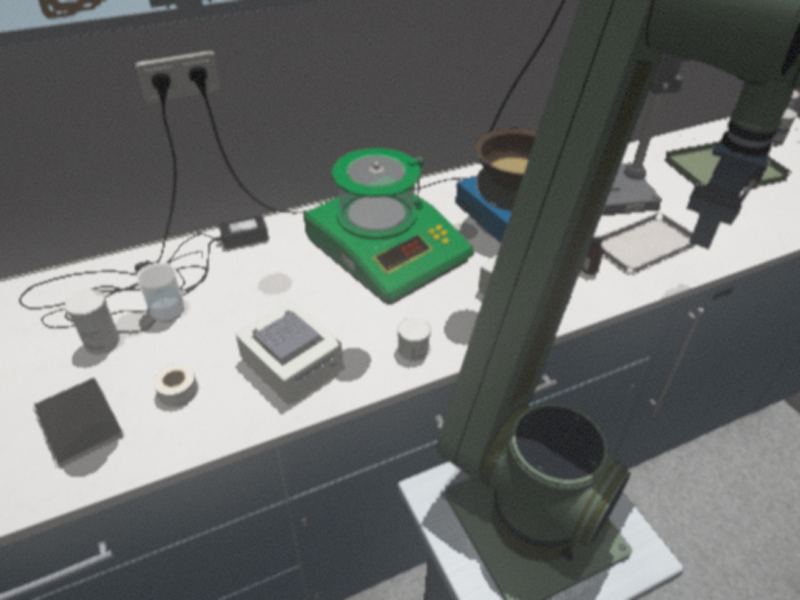

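The top view shows the tester (round window) at about (515,320), the printer at (290,312), the bottle at (589,318) and the jar at (390,341). The scene camera's view of the tester is blocked by the arm. I'll enlarge the tester.

Run:
```python
from rig import manip
import cv2,numpy as np
im=np.mean([manip.snapshot("top").astype(float) for _ in range(4)],0).astype(np.uint8)
cv2.imwrite("pics/crop1.png",cv2.resize(im[175:237,295:377,::-1],None,fx=9,fy=9,interpolation=cv2.INTER_CUBIC))
```

```text
(no output)
```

View pics/crop1.png

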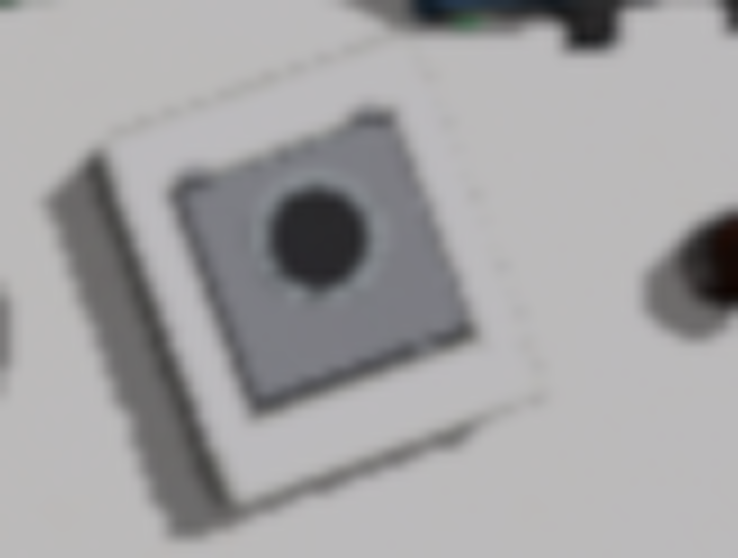

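The crop shows the hatch corners at: front (253,403) and (475,330), hinge side (390,120) and (172,195). The deck corners are (105,150), (400,38), (545,397), (235,510).

```bash
cat > h.py <<'E'
import numpy as np
from rig import manip
def plane(px,z,cam="top"):
    c=manip.get_calibration(cam);K,P=c["K"],c["pose"]
    px=np.atleast_2d(px).astype(float)
    r=np.c_[px,np.ones(len(px))]@np.linalg.inv(K).T
    d=(r*[1,-1,-1])@P[:3,:3].T
    return P[:3,3]+d*((z-P[2,3])/d[:,2])[:,None]
def crop(p,x0,y0,f): return (np.array(p)+.5)/f-.5+[x0,y0]
E
python3 - <<'E'
from h import *
H=plane(crop([(253,403),(475,330),(390,120),(172,195)],295,175,9),.079)
D=plane(crop([(235,510),(545,397),(400,38),(105,150)],295,175,9),.07)
W=plane(crop([(318,240)],295,175,9),.079)
for n,Q in(("hatch",H),("deck",D)):
    print(n,Q.round(4).tolist(),"c",Q.mean(0))
    x=(Q[2]+Q[3]-Q[0]-Q[1])/2;y=(Q[0]+Q[3]-Q[1]-Q[2])/2
    print(np.linalg.norm(x),np.linalg.norm(y),np.degrees([np.arctan2(x[1],x[0]),np.arctan2(-y[0],y[1])]))
print("win",W)
s=manip.state();from scipy.spatial.transform import Rotation as R
print(s["eef_pos"],R.from_quat(s["orientation"],scalar_first=True).as_matrix())
print("bottle/jar",plane(crop([(730,260)],295,175,9),.086),plane([390*.64,341*.64],.058))
E
```

```text
hatch [[0.389, -0.2444, 0.079], [0.4172, -0.3301, 0.079], [0.4983, -0.2988, 0.079], [0.4691, -0.2143, 0.079]] c [ 0.44342546 -0.2719182   0.079     ]
0.08623567773575053 0.08982184453652185 [20.87041804 18.65080474]
deck [[0.3483, -0.2383, 0.07], [0.3919, -0.3585, 0.07], [0.5315, -0.3049, 0.07], [0.4874, -0.1896, 0.07]] c [ 0.43976186 -0.27283596  0.07      ]
0.14841376744872836 0.125633274187142 [20.14392671 20.43893176]
win [[ 0.45179296 -0.27031642  0.079     ]]
[ 0.25974283 -0.51282685  0.22466758] [[ 8.92101577e-01  4.51834827e-01 -2.55872314e-04]
 [ 4.51834899e-01 -8.92101437e-01  4.99455335e-04]
 [-2.59274486e-06 -5.61176933e-04 -9.99999843e-01]]
bottle/jar [[ 0.44386899 -0.42687369  0.086     ]] [[0.39314454 0.00813193 0.058     ]]
```

Call:
carry_out:
  motion:
    - [[2,15,0],[0,0,0],0]
    - [[6,50,0],[0,0,1],0]
    - [[11,90,0],[0,0,3],0]
    - [[17,130,0],[0,0,5],0]
    - [[22,170,0],[0,0,7],0]
    - [[28,210,20],[0,0,7],0]
    - [[33,245,45],[0,0,7],0]
    - [[37,270,65],[0,0,7],0]
    - [[37.5,279,80],[0,0,7],0]
    - [[37.5,279,85],[0,0,7],0]

```text
time: 1.3
eef_pos: [0.4191, -0.7444, 0.1359]
orientation: [-0.002, 0.985, 0.173, -0.001]
contact_force: [1.1, -0.2, -0.1]
gripper_width: 0.0138
grip_force: 0.0
```

Run:
```python
from h import *
import cv2
s=manip.state();from scipy.spatial.transform import Rotation as R
c=manip.get_calibration("wrist");print(c["K"],c["pose"])
w=manip.snapshot("wrist")
t=manip.snapshot("top")[175:237,295:377]
print(s["eef_pos"],R.from_quat(s["orientation"],scalar_first=True).as_matrix().round(4),s["contact_force"],s["gripper_width"],s["time"])
cv2.imwrite("pics/w1.png",cv2.resize(w[:,:,::-1],(800,600),interpolation=cv2.INTER_CUBIC))
```

```text
[[297.31863964   0.         264.26028327]
 [  0.         297.31863964 190.61329455]
 [  0.           0.           1.        ]] [[ 0.33902895  0.90015849  0.27344847  0.49722761]
 [-0.94076495  0.32579285  0.09391664 -0.71713548]
 [-0.0045477  -0.2890912   0.95729076  0.29652649]
 [ 0.          0.          0.          1.        ]]
[ 0.41905326 -0.74444843  0.13593368] [[ 9.405e-01  3.399e-01 -2.500e-03]
 [ 3.399e-01 -9.404e-01  4.400e-03]
 [-9.000e-04 -5.000e-03 -1.000e+00]] [ 1.07097588 -0.16729138 -0.09263652] 0.013823197734313016 1.3
```

View pics/w1.png

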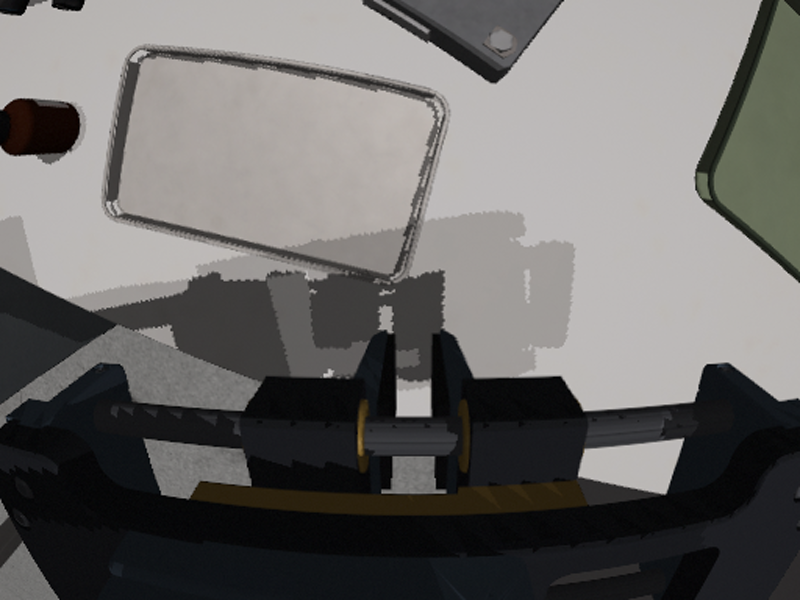

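I got the y sign wrong, so the gripper went right instead of left. It touched nothing: the wrist view shows the tray, with the bottle at (40,125). I'll raise it and cross back to the tester.

Call:
carry_out:
  motion:
    - [[0,0,-25],[0,0,0],0]
    - [[2,-5,-60],[0,0,0],0]
    - [[14,-40,-75],[0,0,0],0]
    - [[31,-85,-80],[0,0,0],0]
    - [[48,-132,-80],[0,0,0],0]
    - [[65,-179,-80],[0,0,0],0]
    - [[82,-226,-80],[0,0,0],0]
    - [[99,-273,-80],[0,0,0],0]
    - [[116,-320,-80],[0,0,0],0]
    - [[130,-360,-80],[0,0,0],0]

```text
time: 2.4
eef_pos: [0.418, -0.3591, 0.2226]
orientation: [0.001, 0.985, 0.172, 0.001]
contact_force: [-0.1, -0.5, -0.3]
gripper_width: 0.0003
grip_force: 0.0
```

Call:
carry_out:
  motion:
    - [[12,-35,0],[0,0,0],0]
    - [[22,-60,0],[0,0,0],0]
    - [[27,-73,10],[0,0,0],0]
    - [[28,-76,30],[0,0,0],0]
    - [[28,-76,50],[0,0,0],0]
    - [[28,-76,70],[0,0,0],0]
    - [[28,-76,80],[0,0,0],0]
    - [[28,-76,80],[0,0,0],0]
    - [[28,-76,80],[0,0,0],0]
    - [[28,-76,80],[0,0,0],0]

```text
time: 3.4
eef_pos: [0.4204, -0.2817, 0.1414]
orientation: [0.001, 0.985, 0.172, 0.001]
contact_force: [0.4, -0.6, -0.3]
gripper_width: 0.0004
grip_force: 0.0
```

```bash
cat > look.py <<'E'
from h import *
import cv2,sys
from scipy.spatial.transform import Rotation as R
s=manip.state();M=R.from_quat(s["orientation"],scalar_first=True).as_matrix()
w=manip.snapshot("wrist")
print(s["time"],s["eef_pos"],s["contact_force"],s["gripper_width"])
print(M.round(4))
press=np.array([.4194,-.2806,.09]);hinge=np.array([.4833,-.2574,.134])
print("to press mm",(1e3*M.T@(press-s["eef_pos"])).round(1),"to hinge(tips +50)",(1e3*M.T@(hinge-s["eef_pos"])).round(1))
cv2.imwrite(f"pics/{sys.argv[1]}.png",cv2.resize(w[:,:,::-1],(800,600),interpolation=cv2.INTER_CUBIC))
E
python3 look.py w2
```

```text
3.4 [ 0.4203523  -0.28169947  0.14139231] [ 0.36295663 -0.56429407 -0.31526269] 0.0003933043984580912
[[ 0.9406  0.3396  0.0024]
 [ 0.3396 -0.9406 -0.0018]
 [ 0.0017  0.0025 -1.    ]]
to press mm [-0.6 -1.5 51.4] to hinge(tips +50) [67.4 -1.5  7.5]
```

View pics/w2.png

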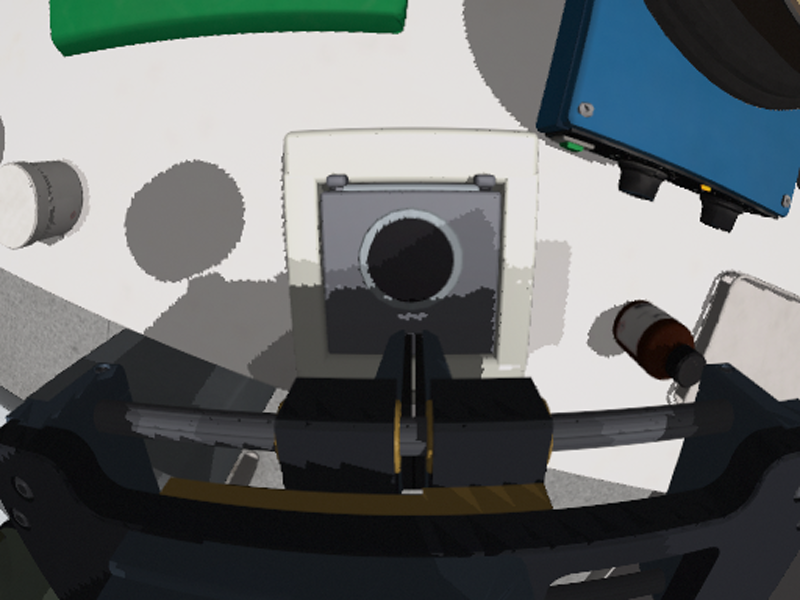

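The wrist view shows the fingers on the hatch's middle line: window at (411,260), finger gap at x about 412, press mark at (412,316). Yaw matches, so I'll press.

Call:
carry_out:
  motion:
    - [[0,-1,20],[0,0,0],0]
    - [[0,-1,38],[0,0,0],0]
    - [[0,-1,45],[0,0,0],0]
    - [[0,-1,48],[0,0,0],0]
    - [[0,-1,50],[0,0,0],0]
    - [[0,-1,51],[0,0,0],0]
    - [[0,-1,52],[0,0,0],0]
    - [[0,-1,53],[0,0,0],0]
    - [[0,-1,54],[0,0,0],0]
    - [[0,-1,54],[0,0,0],0]

```text
time: 4.45
eef_pos: [0.4197, -0.2807, 0.0862]
orientation: [0.001, 0.985, 0.172, 0.0]
contact_force: [-2.1, -2.3, 3.5]
gripper_width: 0.0002
grip_force: 1.8
```

Call:
carry_out:
  motion:
    - [[0,0,0.5],[0,0,0],0]
    - [[0,0,1],[0,0,0],0]
    - [[0,0,1],[0,0,0],0]
    - [[0,0,1],[0,0,0],0]
    - [[0,0,-15],[0,0,0],0]
    - [[0,0,-55],[0,0,0],0]
    - [[-20,0,-95],[0,0,0],0]
    - [[-45,0,-130],[0,0,0],0]
    - [[-60,0,-145],[0,0,0],0]
    - [[-60,0,-150],[0,0,0],0]

```text
time: 5.45
eef_pos: [0.3625, -0.3012, 0.2375]
orientation: [0.001, 0.985, 0.172, 0.001]
contact_force: [1.0, -0.8, 0.0]
gripper_width: 0.0007
grip_force: 0.0
```

Call:
carry_out:
  motion:
    - [[0,0,0],[0,0,0],0]
    - [[0,0,0],[0,0,0],0]
    - [[0,0,0],[0,0,0],0]
    - [[0,0,0],[0,0,0],0]
    - [[0,0,0],[0,0,0],0]
    - [[0,0,0],[0,0,0],0]
    - [[0,0,0],[0,0,0],0]
    - [[0,0,0],[0,0,0],0]
    - [[0,0,0],[0,0,0],0]
    - [[0,0,0],[0,0,0],0]

```text
time: 6.45
eef_pos: [0.363, -0.3007, 0.236]
orientation: [0.0, 0.985, 0.172, 0.0]
contact_force: [0.4, 0.6, 0.8]
gripper_width: 0.0004
grip_force: 0.0
```

```bash
python3 look.py w3
```

```text
6.45 [ 0.36300544 -0.30067597  0.23601682] [0.36072618 0.58424901 0.78194449] 0.00038505974902169595
[[ 9.405e-01  3.397e-01  1.000e-04]
 [ 3.397e-01 -9.405e-01 -2.000e-04]
 [ 1.000e-04  3.000e-04 -1.000e+00]]
to press mm [ 59.9   0.2 146. ] to hinge(tips +50) [1.278e+02 1.000e-01 1.020e+02]
```

View pics/w3.png

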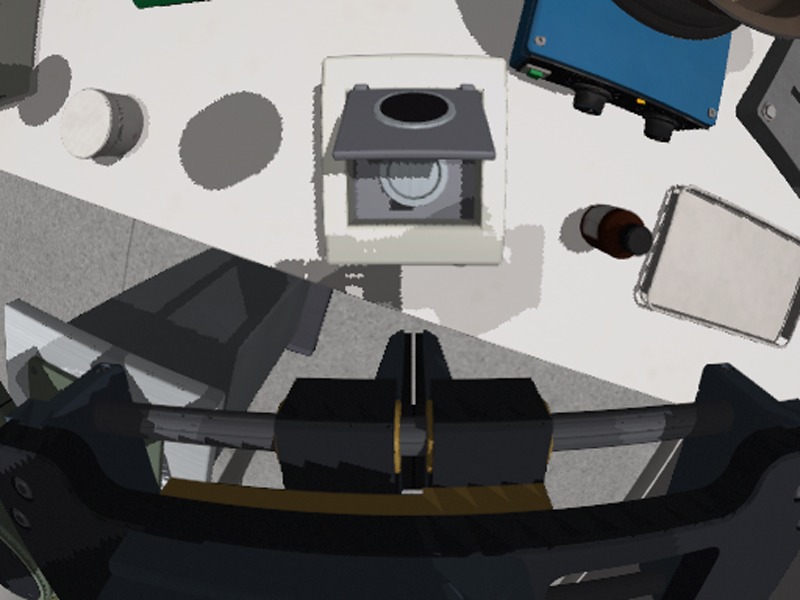

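The hatch has popped up, with its edge at row 155 and the well showing below it at (412,185). Next I'll watch for two seconds.

Call:
carry_out:
  motion:
    - [[0,0,0],[0,0,0],0]
    - [[0,0,0],[0,0,0],0]
    - [[0,0,0],[0,0,0],0]
    - [[0,0,0],[0,0,0],0]
    - [[0,0,0],[0,0,0],0]
    - [[0,0,0],[0,0,0],0]
    - [[0,0,0],[0,0,0],0]
    - [[0,0,0],[0,0,0],0]
    - [[0,0,0],[0,0,0],0]
    - [[0,0,0],[0,0,0],0]

```text
time: 7.5
eef_pos: [0.363, -0.3006, 0.236]
orientation: [0.0, 0.985, 0.172, 0.0]
contact_force: [0.4, -0.2, 0.7]
gripper_width: 0.0009
grip_force: 0.0
```

Call:
carry_out:
  motion:
    - [[0,0,0],[0,0,0],0]
    - [[0,0,0],[0,0,0],0]
    - [[0,0,0],[0,0,0],0]
    - [[0,0,0],[0,0,0],0]
    - [[0,0,0],[0,0,0],0]
    - [[0,0,0],[0,0,0],0]
    - [[0,0,0],[0,0,0],0]
    - [[0,0,0],[0,0,0],0]
    - [[0,0,0],[0,0,0],0]
    - [[0,0,0],[0,0,0],0]

```text
time: 8.5
eef_pos: [0.363, -0.3006, 0.236]
orientation: [0.0, 0.985, 0.172, 0.0]
contact_force: [0.3, 0.1, 0.2]
gripper_width: 0.0004
grip_force: 0.0
```

```bash
python3 look.py w4; python3 -c "
import cv2,numpy as np
a,b=[cv2.imread(f'pics/w{i}.png').astype(int)[40:280,310:520] for i in (3,4)]
print(np.abs(a-b).mean(),(np.abs(a-b).max(2)>40).mean())"
```

```text
8.5 [ 0.3630103  -0.30062586  0.23597136] [0.31422065 0.09163836 0.18032082] 0.0003640439285866746
[[ 9.405e-01  3.397e-01  0.000e+00]
 [ 3.397e-01 -9.405e-01 -1.000e-04]
 [ 0.000e+00  1.000e-04 -1.000e+00]]
to press mm [ 59.8   0.3 146. ] to hinge(tips +50) [127.8   0.2 102. ]
0.7091071428571428 0.00025793650793650796
```

It hasn't moved. Next I'll lower the fingers in front of it and push.

Call:
carry_out:
  motion:
    - [[0,0,15],[0,0,0],0]
    - [[0,0,45],[0,0,0],0]
    - [[0,0,75],[0,0,0],0]
    - [[0,0,95],[0,0,0],0]
    - [[5,0,101],[0,0,0],0]
    - [[18,0,101],[0,0,0],0]
    - [[32,0,101],[0,0,0],0]
    - [[45,0,101],[0,0,0],0]
    - [[54,0,101],[0,0,0],0]
    - [[60,0,101],[0,0,0],0]

```text
time: 9.55
eef_pos: [0.4209, -0.2799, 0.1355]
orientation: [0.001, 0.985, 0.173, 0.0]
contact_force: [-0.7, -0.2, -0.5]
gripper_width: 0.0007
grip_force: 0.0
```

Call:
carry_out:
  motion:
    - [[3,0,0],[0,0,0],0]
    - [[7,0,0],[0,0,0],0]
    - [[11,0,0],[0,0,0],0]
    - [[15,0,0],[0,0,0],0]
    - [[19,0,0],[0,0,0],0]
    - [[23,0,0],[0,0,0],0]
    - [[27,0,0],[0,0,0],0]
    - [[31,0,0],[0,0,0],0]
    - [[34,0,0],[0,0,0],0]
    - [[36,0,0],[0,0,0],0]

```text
time: 10.55
eef_pos: [0.4537, -0.2679, 0.1349]
orientation: [0.0, 0.985, 0.173, 0.0]
contact_force: [0.4, -0.2, 0.2]
gripper_width: 0.0006
grip_force: 0.2
```

Call:
carry_out:
  motion:
    - [[2,0,0],[0,0,0],0]
    - [[5,0,0],[0,0,0],0]
    - [[8,0,0],[0,0,0],0]
    - [[11,0,0],[0,0,0],0]
    - [[14,0,0],[0,0,0],0]
    - [[16,0,0],[0,0,0],0]
    - [[18,0,0],[0,0,0],0]
    - [[20,0,0],[0,0,0],0]
    - [[21,0,0],[0,0,0],0]
    - [[22,0,0],[0,0,0],0]

```text
time: 11.55
eef_pos: [0.474, -0.2605, 0.1349]
orientation: [-0.0, 0.985, 0.172, -0.0]
contact_force: [-0.1, -1.7, -0.9]
gripper_width: 0.0006
grip_force: 0.3
```

```bash
python3 look.py w5
```

```text
11.55 [ 0.47399643 -0.2604892   0.13487171] [-0.13032608 -1.72978662 -0.9177441 ] 0.0006010560773555324
[[ 9.405e-01  3.398e-01 -2.000e-04]
 [ 3.398e-01 -9.405e-01  0.000e+00]
 [-2.000e-04 -1.000e-04 -1.000e+00]]
to press mm [-58.2   0.4  44.9] to hinge(tips +50) [9.8 0.3 0.9]
```

View pics/w5.png

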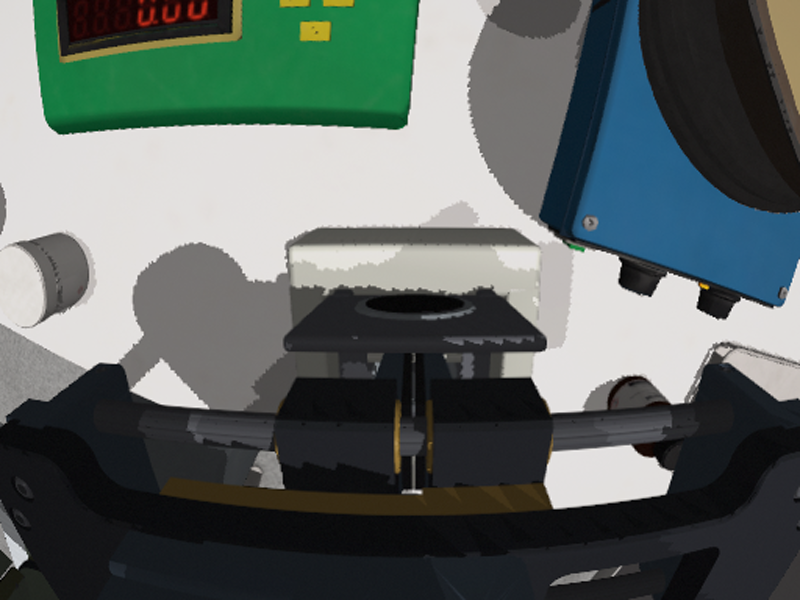

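The hatch is leaning on the fingers and partly swung, with its edge at row 345. I'll push on in small steps and watch the force.

Call:
carry_out:
  motion:
    - [[1,0,0],[0,0,0],0]
    - [[2,0,0],[0,0,0],0]
    - [[3,0,0],[0,0,0],0]
    - [[4,0,0],[0,0,0],0]
    - [[5,0,0],[0,0,0],0]
    - [[6,0,0],[0,0,0],0]
    - [[7,0,0],[0,0,0],0]
    - [[8,0,0],[0,0,0],0]
    - [[8,0,0],[0,0,0],0]
    - [[8,0,0],[0,0,0],0]

```text
time: 12.6
eef_pos: [0.4774, -0.2592, 0.1349]
orientation: [0.0, 0.985, 0.173, -0.005]
contact_force: [-12.2, -6.6, 5.2]
gripper_width: 0.0003
grip_force: 7.1
```

Call:
carry_out:
  motion:
    - [[1,0,0],[0,0,0],0]
    - [[2,0,0],[0,0,0],0]
    - [[3,0,0],[0,0,0],0]
    - [[4,0,0],[0,0,0],0]
    - [[5,0,0],[0,0,0],0]
    - [[5,0,0],[0,0,0],0]
    - [[5,0,0],[0,0,0],0]
    - [[5,0,0],[0,0,0],0]
    - [[5,0,0],[0,0,0],0]
    - [[5,0,0],[0,0,0],0]

```text
time: 13.6
eef_pos: [0.4777, -0.259, 0.1349]
orientation: [0.001, 0.985, 0.174, -0.009]
contact_force: [-22.5, -11.9, 10.8]
gripper_width: 0.0007
grip_force: 13.6
```

```bash
python3 look.py w6
```

```text
13.6 [ 0.47774518 -0.25904574  0.13493926] [-22.5218139  -11.86391506  10.79975619] 0.0006573166528566071
[[ 0.9393  0.3426 -0.0181]
 [ 0.3426 -0.9395 -0.0049]
 [-0.0187 -0.0015 -0.9998]]
to press mm [-61.3   0.3  46.1] to hinge(tips +50) [5.8 0.4 0.8]
```

View pics/w6.png

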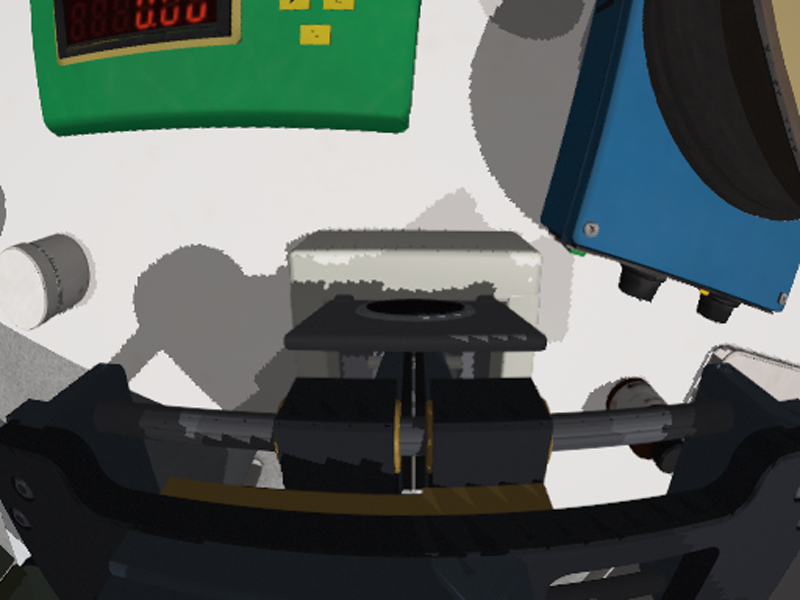

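The push stopped dead at TCP 6 mm short of the hinge, where I'd expect the 1.75 stop. I'll back off level, rise, then verify.

Call:
carry_out:
  motion:
    - [[-4,0,0],[0,0,0],0]
    - [[-9,0,0],[0,0,0],0]
    - [[-15,0,0],[0,0,0],0]
    - [[-25,0,0],[0,0,0],0]
    - [[-45,0,0],[0,0,0],0]
    - [[-75,0,0],[0,0,0],0]
    - [[-105,0,-5],[0,0,0],0]
    - [[-125,0,-40],[0,0,0],0]
    - [[-130,0,-80],[0,0,0],0]
    - [[-130,0,-100],[0,0,0],0]

```text
time: 14.65
eef_pos: [0.363, -0.3014, 0.2381]
orientation: [0.002, 0.985, 0.172, 0.001]
contact_force: [0.9, -0.2, 0.5]
gripper_width: 0.0002
grip_force: 0.0
```

Call:
carry_out:
  motion:
    - [[0,0,0],[0,0,0],0]
    - [[0,0,0],[0,0,0],0]
    - [[0,0,0],[0,0,0],0]
    - [[0,0,0],[0,0,0],0]
    - [[0,0,0],[0,0,0],0]
    - [[0,0,0],[0,0,0],0]
    - [[0,0,0],[0,0,0],0]
    - [[0,0,0],[0,0,0],0]
    - [[0,0,0],[0,0,0],0]
    - [[0,0,0],[0,0,0],0]

```text
time: 15.65
eef_pos: [0.364, -0.3003, 0.235]
orientation: [0.0, 0.985, 0.172, 0.0]
contact_force: [0.7, -0.0, -0.5]
gripper_width: 0.0003
grip_force: 0.0
```

Run:
```python
from h import *
import cv2
c=manip.get_calibration("wrist");K,P=c["K"],c["pose"]
w=manip.snapshot("wrist")
s=manip.state();print(s["time"],s["eef_pos"],s["contact_force"])
a=np.radians(20);ux=np.array([np.cos(a),np.sin(a),0]);uy=np.array([-ux[1],ux[0],0]);h=np.array([.4833,-.2574,.073])
im=cv2.resize(w[:,:,::-1],None,fx=2,fy=2,interpolation=cv2.INTER_CUBIC)
for th,col in((1.75,(0,0,255)),(1.6,(0,255,0))):
    for y in(-.044,.044):
        p=h+.085*(-ux*np.cos(th)+np.array([0,0,1])*np.sin(th))+uy*y
        q=(P[:3,:3].T@(p-P[:3,3]))*[1,-1,-1]
        t=np.arctan2(np.hypot(q[0],q[1]),q[2]);d=q[:2]/np.hypot(q[0],q[1])*t*K[0,0]+K[:2,2]
        print(th,y,d.round(1)); cv2.circle(im,tuple((d*2).astype(int)),3,col,-1)
cv2.imwrite("pics/w7.png",im[0:500,200:800])
```

```text
15.7 [ 0.36397395 -0.30030924  0.23499417] [-0.66495686  0.38679554 -0.41498767]
1.75 -0.044 [319.3  33. ]
1.75 0.044 [209.   33.3]
1.6 -0.044 [319.8  47.6]
1.6 0.044 [208.7  47.9]
```

View pics/w7.png

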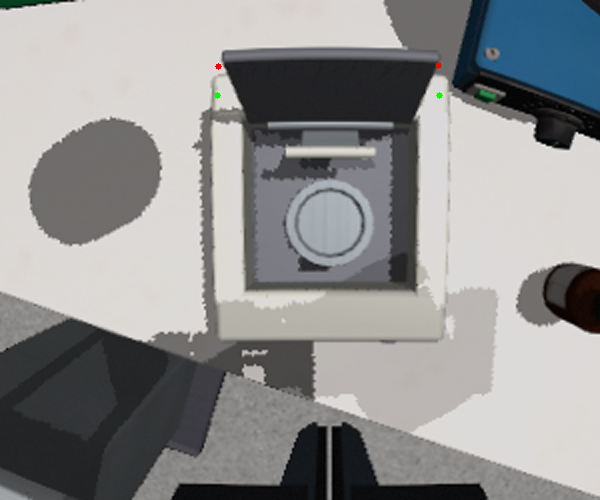

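The hatch stands fully back: its edge sits at row 52–60, at the predicted 1.75 mark (row 66) or slightly past it. The fingers are clear, and the hatch stays up by itself.

```bash
python3 -c "
from rig import manip
print(manip.finish_job())"
```

```text
the job is handed in; nothing more can be done
None
```

The tester's hatch was pressed and popped up, stayed up by itself for over two seconds, was pushed back to its stop and left there; the printer hatch, jar, label roll and bottle were never touched, and the job is handed in (about 16 s).

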